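Index the ring-setting head one station and lock it

TASK

Index the ring-setting head on the bench to its next station: pull its sprung wing knob up, turn it counter-clockwise (seen from above) and let it snap fully down into the next notch, which you have to find by feel, never forcing the knob's dog hard against the ring or the notch. Then swing the flat keeper latch fully home over the knob's flange, let go, and leave the other things on the bench where they are.

Things in the scene. Friction and masses are not known exactly. Their poses are not given: they have to be found in the camera images.
- head: The ring-setting head, a grey cast base 110 x 330 x 22 mm fixed to the bench, standing on it at any place and yaw. Origin: on the bench directly under the knob's axis. Its z is up; the knob's shaft carries a work arm, 30 mm above the bench, with a silver ring on a wooden peg (top at 60 mm, 85 mm from the axis, towards the head's +y at the start), which swings with the knob to the next station; along its -y, 95 mm off, is the keeper's pivot.
- knob_grip (a point): Grip point of the steel wing knob, on its vertical axis. The wing is an upright bar 36 mm long, 14 mm thick and 32 mm tall that rises from a round flange 54 mm across and 6 mm thick. This point is 13 mm under the wing's top and 18 mm above the flange's top (at 76 mm above the bench when seated). It rises and turns with the knob; its x runs along the wing, to the side of the dog, y across its thickness, z up. At the start x lies 30 deg clockwise of the head's x.
- knob_pull (a joint): How far the knob is pulled up, m: 0 seated in a notch, 0.007 when its dog rests on top of the index ring between notches, 0.014 at the upper stop. A spring draws it down with 6 N at 0, rising to 10 N at the stop; it is damped (80 N per m/s), so pull it slowly; let go, it drops in about 0.1 s. Sideways the knob does not move.
- knob_turn (a joint): Turn of the knob, rad, counter-clockwise from above positive: about 0 in the start notch; stops at -0.12 and 1.5. The next notch is clamped by hand with its middle anywhere from 0.79 to 1.31 rad, and is only about 0.05 rad wider each way than the dog, so it must be felt for: the dog rides on the ring (pull reading 0.007) until it is over the notch, and then drops.
- dog_tip (a point): Outer end of the dog, on its axis, 37 mm from the knob's axis. To find the notch let the spring press the dog on the ring, and turn the knob slowly in steps of about 0.03 rad until it drops. A clamped knob cannot drop: fingers opened 2 mm wider than the wing still turn it. 
- dog: The dog: a square steel key of 6 x 6 mm that sticks out radially under the knob's flange, to 37 mm from the knob's axis, along the wing, and drops into the ring's notches, 7 mm deep. Origin on the knob's axis. It must not be pressed on anything with more than 25 N (about 1 N m at the knob): turning the knob firmly before it has been lifted 7 mm or on after the dog has dropped, or pushing the knob down on the ring, does that.
- keeper (a joint): Swing of the keeper, rad: 0 home, its tongue over the flange of the seated knob; positive swung open (its tongue goes to the head's +x, its post to -x), 1.0 to 1.5 at the start. Stiff pivot, stays where left; needs about 1.5 N at the post; a stop at 0. While the knob is not fully down the tongue meets the flange's edge and does not come home.
- keeper_post (a point): The keeper's handle: an upright round steel post, 12 mm diameter, 34 mm tall, at the short end of the flat latch, 45 mm from its pivot. This point is on its axis, half-way up, 82 mm above the bench; the post stands on the latch, whose top is 65 mm above the bench.
- keeper_pivot (a point): On the keeper's vertical pivot axis, at the height of keeper_post; 95 mm from the knob's axis, towards the head's -y. Fixed to the head, with the head's axes.
- graver: A loose hand graver lying on the bench, 150 mm long, not to be disturbed; origin under its middle.
- block: A loose steel bench block, 60 x 60 x 22 mm, not to be disturbed; origin under its centre.
- bowl: A loose green plastic bowl, 80 mm across, 40 mm tall, not to be disturbed; origin under its centre.
- loupe: A loose black loupe, 34 mm across, 30 mm tall, not to be disturbed; origin under its centre.
- tin: A loose small white jar with a blue lid, 60 mm across, 45 mm tall, not to be disturbed; origin under its centre.
- shank: A loose plain silver ring, 24 mm across, 8 mm tall, not to be disturbed; origin under its centre.
- mallet: A loose hammer lying on the bench, 220 mm long, not to be disturbed; origin under its handle's middle.

How it is judged:
By the outcome, as a careful person would: the job done as asked, in the order asked, and still so for the second after the job is handed in, with the robot touching nothing.
It also fails if it takes over 58 s, if anything falls off the work surface, if the arm or the gripper's body presses on something with over 40 N, if the wrist force passes 120 N, or if a joint passes its speed limit or range.

ROBOT

A 6-joint arm with a two-finger parallel gripper is mounted at the origin on the work surface. World frame = base frame: x ahead of the robot, y to its left, z up, the work surface at z = 0. Lengths are in m, angles in degrees, forces in N, time in s.
With the tool pointing down it reaches from about 0.3 to 0.75 m from the base axis. Payload 8.5 kg.
Tool frame: the origin (TCP) lies between the finger pads; the fingertips stand 17 mm ahead of it and the grasp point (between the pads) lies 2 mm behind it (env.tip_reach is the distance from the TCP to the fingertips, in m); z points along the fingers, y is the line along which they close (so a half turn about z gives the same grasp; the last joint's range is limited). The gripper opens to 85 mm and grips with 20 to 120 N. Pads are 22 mm wide; open, the fingers measure 114 mm over their backs; the gripper's body (76 mm by 85 mm) begins 54 mm behind the grasp point. The pads swing forward as they close: fully open they stand 13 mm farther back than shut.
Start: joints at [-78.341, 21.807, 74.336, -0, 83.858, -12.336], TCP at [0.224, -0.502, 0.248] pointing down, gripper open.
Joint ranges: [-178.18, 178.18], [-50.72, 133.34], [12.68, 142.11], [-81.47, 261.47], [9.98, 163.14], [-165.26, 165.26]. Speed limits (degrees/s): [136.94, 136.94, 180, 180, 180, 180].

INTERFACE

Orientations are given as a 3x3 rotation matrix whose columns are the frame's x, y, z axes.
In Python, from rig import env, viewer gives the robot as it stands.
- The arm moves only by the tool move_arm, never from a script. Its argument "motion" is a list of rows, each a list of 2 entries, a list of its own where there are three numbers: the shift along the tool's x, y, z normalised to -1 to 1, where 1 is 50 mm, then the turn, a rotation vector about the tool's x, y, z normalised to -1 to 1, where 1 is 8 degrees. A call has 1 to 20 rows; each row shifts and turns the commanded pose from where the row before left it, along the tool's axes as they then stand; what a row does not reach is not made up. A row lasts 1/10 s, in which the tool goes at most 50 mm and 8.59 degrees, less where a joint would pass 70% of its speed; a pose out of reach is approached as far as the arm can. A call with a number of a shift or a turn outside -1 to 1 is refused whole. A call with a gripper value outside its range is refused whole. "claw" is the closure, from 0 (fully open) to 1 (shut), set as the call begins (left out, the last holds). The fingers move at their own pace and stop on an object; "force" is the grip in N (left out, the last holds). Time passes only in rows, so rows that do not move let the fingers close. It gives the time, the measured TCP pose, the force, the opening and the grip force at its end, in the units of the state.
- env.observe(): the state, without advancing time (a new reading comes with each control period).
- viewer.get_image(name): name is "side" or "top"; returns a dict with "frame" (400x640x3 uint8, red, green, blue), "depth" (400x640 float32, m along the optical axis (not along the pixel's ray), 0 where there is no reading), "fx", "fy", "cx", "cy" (pixels), "eye" and "attitude" of the camera in the world. Camera axes: x right, y up, looking along -z (the intrinsics and any distortion apply to the point x, -y, -z); pixel columns grow to the right and rows downward; lengths in m; the calibration is good to about 2 mm. A picture is of the moment at which its call begins.
- env.close_job(): hands the job in; it is judged then, once.
The state is a dict: "time_s": time; "q": joint angles; "qvel": joint speeds; "joint_efforts": joint torques, N m; "position": TCP position; "tool_rot": TCP orientation; "ft_force": force on the tool from outside, world axes, zero at the start; "wrist_torque": the same for the moment, N m; "grip_width": finger opening in m; "gripper_force": force on a finger pad.
Only numpy, scipy, OpenCV 4.12 (cv2) and the standard library are available. Lean on these libraries where they do the work, as an engineer would, in place of code of your own. Each camera call takes 0.05 s, during which the arm holds its last target. There are 200 camera calls.

## Working session

There is one attempt and no reset: what is moved stays moved. The work goes in short steps, Python scripts to look and compute and a tool call to move; the robot and the scene stay as the last step left them, time stands still between calls to the robot, and variables do not carry over. Pictures are saved under pics/ and viewed, at most 10 in all, crops included, and the job is handed in when it is done.

Besides the shell and the picture viewer there is one more tool, called after "Emit:" in YAML: its name, and indented under it one key for each argument. move_arm: Moves the arm, as the interface text tells. Scaled input: -1 to 1 covers 50 mm each way for a shift and 8 degrees each way for a turn. Its arguments: {"type":"object","properties":{"motion":{"type":"array","items":{"type":"array"}},"claw":{"type":"number"},"force":{"type":"number"}},"required":["motion"]}

```bash
mkdir -p pics; cat > h.py <<'E'
import numpy as np, cv2
from rig import env, viewer
def shot(n,f):
    d=viewer.get_image(n); cv2.imwrite('pics/'+f+'.png',cv2.cvtColor(d['frame'],cv2.COLOR_RGB2BGR)); np.savez('pics/'+f,**d); return d
def cloud(d):
    v,u=np.mgrid[:400,:640]; z=d['depth']
    p=np.stack([(u-d['cx'])/d['fx']*z,-(v-d['cy'])/d['fy']*z,-z],-1)
    return p@np.array(d['attitude']).T+np.array(d['eye'])
E
python3 - <<'E'
from h import *
a=shot('top','t0'); shot('side','s0')
print(a['eye'],a['attitude'],a['fx'],env.observe())
E
```

```text
[0.46319644 0.11692943 1.00328182] [[ 0.0045705   0.99383518 -0.11077342]
 [-0.99976865  0.00686963  0.02038249]
 [ 0.02101781  0.11065464  0.99363666]] 361.0379166140095 {'time_s': 0.1, 'q': array([-7.83395063e+01,  2.18383788e+01,  7.43791138e+01,  8.17548245e-05,
        8.38579765e+01, -1.23356650e+01]), 'qvel': array([-0.01285768, -0.09500023, -0.12076977,  0.0396386 , -0.1316152 ,
        0.03790691]), 'joint_efforts': array([ 5.35443090e-03, -4.49220836e+01, -2.31656277e+01, -7.03514252e-05,
        3.65362401e-03, -1.66510358e-06]), 'position': array([ 0.22362177, -0.50222839,  0.24776943]), 'tool_rot': array([[ 9.13572824e-01,  4.06675085e-01, -2.64829125e-04],
       [ 4.06675073e-01, -9.13571957e-01,  1.29028614e-03],
       [ 2.82786763e-04, -1.28646975e-03, -9.99999133e-01]]), 'ft_force': array([-0.56950371, -0.73524557,  0.24449281]), 'wrist_torque': array([-0.06241569, -0.04866711, -0.01809079]), 'gripper_force': 0.0, 'grip_width': 0.08551591548005862}
```

View pics/t0.png

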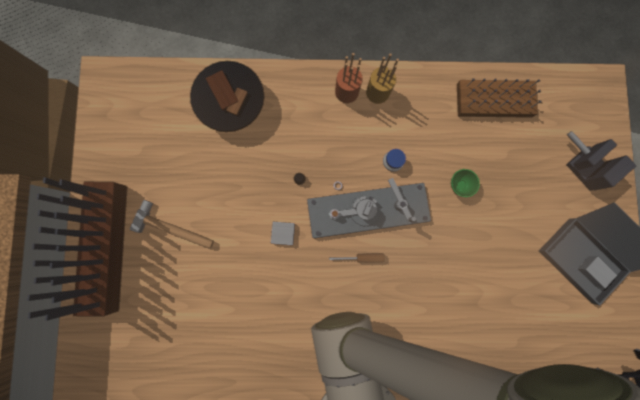

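View pics/s0.png

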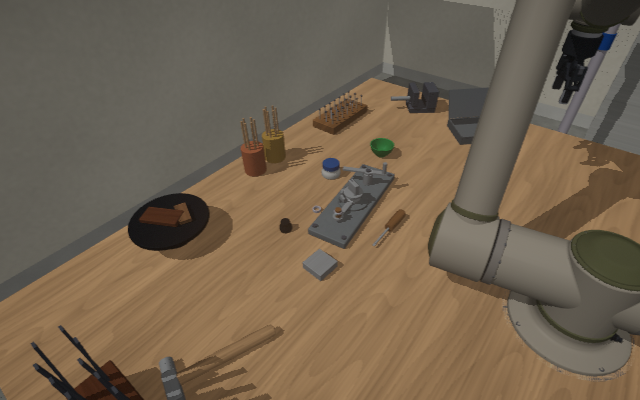

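The top view shows the head at pixels (308–430, 185–238), with the wing knob near (367,209). The peg with its ring is at (335,214), so the head's +y points left. The keeper is at about (402,200).

```bash
python3 - <<'E'
from h import *
d=dict(np.load('pics/t0.npz')); P=cloud(d)
im=cv2.imread('pics/t0.png')[165:255,295:445]
cv2.imwrite('pics/c0.png',cv2.resize(im,None,fx=5,fy=5,interpolation=cv2.INTER_CUBIC))
R=P[165:255,295:445]; Z=R[...,2]
print(np.round((Z[10:80:3,5:145:4])*1000).astype(int).tolist().__str__().replace('],','],\n'))
m=(Z>.015)&(Z<.029); n=m.astype(np.uint8)
k,l,s,c=cv2.connectedComponentsWithStats(n); i=1+np.argmax(s[1:,4])
q=R[l==i][:,:2]; r=cv2.minAreaRect((q*1000).astype(np.float32)); print(r,cv2.boxPoints(r))
for lo,hi in((.054,.06),(.06,.068),(.075,.105)):
    m=((Z>lo)&(Z<hi)).astype(np.uint8); k,l,s,c=cv2.connectedComponentsWithStats(m)
    for i in range(1,k):
        if s[i,4]>3: print(lo,s[i],R[l==i].mean(0).round(4),R[l==i].max(0).round(3))
E
```

```text
[[28, 12, -1, 2, 0, -1, -1, 1, 3, -2, 2, -3, -3, 0, 0, 3, 0, 2, -3, 0, 0, 0, 1, 0, 1, 2, 0, 0, -2, -2, -2, 1, -1, -2, -2],
 [29, 18, 0, 0, 1, 0, 1, 2, -3, -3, 1, 0, 3, -3, -1, -3, 1, -1, 3, -2, 4, -1, -2, 62, -1, 0, 2, -1, -2, 0, 0, 2, 1, -1, -1],
 [26, 15, -2, 0, -1, 4, 3, 0, -1, 2, 1, -2, -2, -7, 3, 0, 0, -2, 1, -3, 1, 1, 0, 63, 1, 2, -1, 1, 1, 1, 1, -1, -1, 0, 0],
 [13, 0, -2, -4, 4, -3, -1, -1, 2, 3, 1, 3, -2, -1, 0, 2, 3, 0, 0, -1, 1, 1, -3, 66, -2, -4, -1, 2, 18, 1003, 24, 21, -3, -4, 2],
 [-2, 1, -1, 1, -2, -4, 3, -3, 0, 1, 1, -1, -3, -1, 1, 0, -2, 1, -1, 1, -2, -2, -1, 66, 65, 22, 22, 22, 23, 21, 26, 21, 0, 0, -2],
 [1, -3, -1, -2, 1, 1, 0, 0, -2, 1, 2, -2, -1, 1, 6, 0, -4, 18, 18, 20, 23, 21, 23, 21, 69, 22, 21, 21, 24, 21, 18, 23, -1, -1, -1],
 [1, -1, -2, -3, -3, 1, 2, 0, -1, -1, 0, 0, 21, 20, 22, 21, 20, 21, 23, 23, 20, 23, 20, 22, 64, 68, 22, 22, 23, 26, 21, 20, 0, -3, -2],
 [-1, -2, 2, 2, -1, 3, 20, 23, 25, 21, 21, 27, 22, 22, 22, 26, 50, 37, 19, 22, 26, 24, 23, 23, 66, 63, 22, 21, 22, 21, 25, 19, -1, -1, 0],
 [2, 2, 21, 21, 20, 23, 23, 21, 24, 24, 22, 19, 22, 22, 39, 4
[... 2107 characters left out ...]
109375, -30.979736328125), (110.20051574707031, 329.7089538574219), 8.3919095993042) [[ 475.30566   124.068115]
 [ 523.42444  -202.11063 ]
 [ 632.44507  -186.02759 ]
 [ 584.3263    140.15115 ]]
0.054 [ 62  34  20  21 203] [ 0.5505 -0.0182  0.0575] [0.579 0.006 0.06 ]
0.054 [102  38   5   7   8] [ 0.5597 -0.1038  0.0564] [ 0.568 -0.1    0.058]
0.054 [34 45 10  7 28] [0.5393 0.0659 0.0576] [0.549 0.08  0.06 ]
0.06 [ 93  13  24  45 245] [ 0.5796 -0.1058  0.0651] [ 0.635 -0.076  0.068]
0.06 [37 46  4  5  9] [0.5415 0.0685 0.0613] [0.546 0.072 0.062]
0.075 [68 36 10 15 81] [ 0.5515 -0.018   0.0878] [ 0.57  -0.007  0.093]
0.075 [114  52   7   5  28] [ 0.5246 -0.1299  0.094 ] [ 0.53  -0.125  0.103]
```

View pics/c0.png

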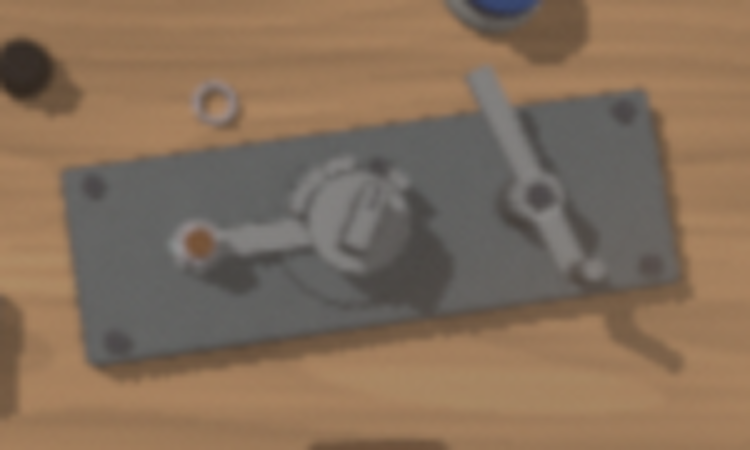

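The measurements agree with the given sizes:
- **Head:** yaw 8.4°, base 110 x 330 mm as stated.
- **Knob:** axis at about (0.5515, -0.018), with the wing top at 0.09. The peg is where it should be, 85 mm away.
- **Keeper:** post at about (0.5246, -0.130), 45 mm from the pivot at (0.5655, -0.112), so it is about 1.3 rad open.

I'll go above the knob, turning first and then travelling.

Emit:
move_arm:
  motion:
    - [[0,0,0],[0,0,0.95]]
    - [[0,0,0],[0,0,0.95]]
    - [[0,0,0],[0,0,0.95]]
    - [[0,0,0],[0,0,0.95]]
    - [[0,0,0],[0,0,0.95]]
    - [[0,0,0],[0,0,0.95]]
    - [[0.18,-0.816,0.1],[0,0,0]]
    - [[0.18,-0.816,0.1],[0,0,0]]
    - [[0.18,-0.816,0.1],[0,0,0]]
    - [[0.18,-0.816,0.1],[0,0,0]]
    - [[0.18,-0.816,0.1],[0,0,0]]
    - [[0.18,-0.816,0.1],[0,0,0]]
    - [[0.18,-0.816,0.1],[0,0,0]]
    - [[0.18,-0.816,0.1],[0,0,0]]
    - [[0.18,-0.816,0.1],[0,0,0]]
    - [[0.18,-0.816,0.1],[0,0,0]]
    - [[0.18,-0.816,0.1],[0,0,0]]
    - [[0.18,-0.816,0.1],[0,0,0]]
    - [[0.18,-0.816,0.1],[0,0,0]]
    - [[0.18,-0.816,0.1],[0,0,0]]
  claw: 0.7
  force: 20

```text
time_s: 2.1
position: [0.5518, -0.0161, 0.1779]
tool_rot: [[0.93, -0.368, -0.001], [-0.368, -0.93, 0.0], [-0.001, 0.0, -1.0]]
ft_force: [0.0, -1.3, 0.1]
grip_width: 0.0257
gripper_force: 0.0
```

```bash
cat >> h.py <<'E'
def plan(p,yaw):  # tool-y yaw (deg) target -> shift in present tool axes (units of 50mm), turn units of 8deg
    o=env.observe(); R=o['tool_rot']; w=np.array(p)-o['position']
    y=np.degrees(np.arctan2(R[1,1],R[0,1]))
    print('pos',o['position'].round(4),'yaw',y.round(2),'z',R[:,2].round(4),'w',round(o['grip_width'],4),'F',o['ft_force'].round(1),'T',o['wrist_torque'].round(2),'t',o['time_s'])
    print('shift/50',(R.T@w/.05).round(3),'turn/8',-round(((yaw-y+180)%360-180)/8,3))
E
python3 - <<'E'
from h import *
d=dict(np.load('pics/t0.npz')); P=cloud(d)[165:255,295:445]; Z=P[...,2]
for lo,hi in((.084,.096),(.056,.062)):
    q=P[(Z>lo)&(Z<hi)&(np.hypot(P[...,0]-.5515,P[...,1]+.018)<.04)][:,:2]*1000
    print(len(q),q.mean(0),cv2.minAreaRect(q.astype(np.float32)),cv2.minEnclosingCircle(q.astype(np.float32)))
shot('top','t1'); shot('side','s1')
plan([.5515,-.018,.08],-111.6)
cv2.imwrite('pics/c1.png',np.hstack([cv2.resize(cv2.imread('pics/%s1.png'%n)[a:a+150,b:b+200],None,fx=2,fy=2) for n,a,b in(('t',130,260),('s',120,260))]))
E
```

```text
76 [551.7283901  -18.39908199] ((551.7999877929688, -18.54043960571289), (14.08968734741211, 35.38853073120117), 67.27104949951172) ((551.8490600585938, -18.76721954345703), 18.123220443725586)
195 [550.85320858 -18.10400752] ((551.5531005859375, -18.67584991455078), (50.1873893737793, 52.756752014160156), 45.08605194091797) ((551.8121948242188, -18.987857818603516), 26.798934936523438)
pos [ 0.5524 -0.0141  0.1771] yaw -111.34 z [-0.0011  0.0012 -1.    ] w 0.0256 F [-0.3 -0.2 -0.5] T [-0.06 -0.04 -0.03] t 2.2
shift/50 [0.015 0.081 1.942] turn/8 0.032
```

View pics/c1.png

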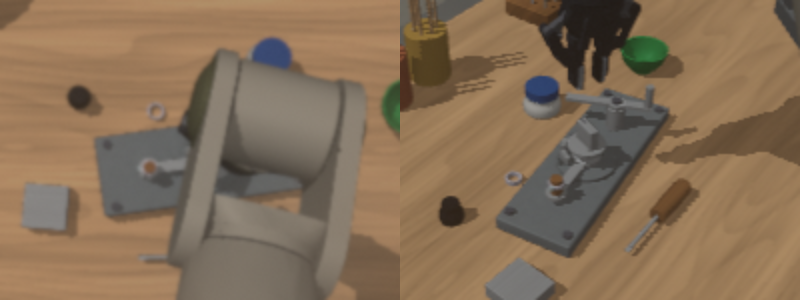

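The side view shows the wing knob at crop (587,140), with the fingers above it at (590,60). The peg is visible in both views. I'll descend with the fingers straddling the wing.

Emit:
move_arm:
  motion:
    - [[0,0.02,0.15],[0,0,0.03]]
    - [[0,0.02,0.2],[0,0,0]]
    - [[0,0,0.2],[0,0,0]]
    - [[0,0,0.2],[0,0,0]]
    - [[0,0,0.2],[0,0,0]]
    - [[0,0,0.15],[0,0,0]]
    - [[0,0,0.1],[0,0,0]]
    - [[0,0,0],[0,0,0]]
    - [[0,0,0],[0,0,0]]

```text
time_s: 3.1
position: [0.5505, -0.0196, 0.1185]
tool_rot: [[0.928, -0.372, 0.0], [-0.372, -0.928, -0.0], [0.0, -0.0, -1.0]]
ft_force: [0.1, 0.3, 0.2]
grip_width: 0.0255
gripper_force: 0.0
```

```bash
python3 - <<'E'
from h import *
plan([.5517,-.0185,.080],-111.6)
E
```

```text
pos [ 0.5505 -0.0196  0.1185] yaw -111.84 z [ 4.e-04 -1.e-04 -1.e+00] w 0.0255 F [0.1 0.3 0.2] T [0.02 0.04 0.07] t 3.1
shift/50 [ 0.013 -0.03   0.77 ] turn/8 -0.03
```

Emit:
move_arm:
  motion:
    - [[0.013,-0.03,0.1],[0,0,-0.03]]
    - [[0,0,0.15],[0,0,0]]
    - [[0,0,0.15],[0,0,0]]
    - [[0,0,0.15],[0,0,0]]
    - [[0,0,0.1],[0,0,0]]
    - [[0,0,0.08],[0,0,0]]
    - [[0,0,0.04],[0,0,0]]
    - [[0,0,0],[0,0,0]]
    - [[0,0,0],[0,0,0]]

```text
time_s: 4.0
position: [0.5517, -0.0185, 0.08]
tool_rot: [[0.93, -0.368, 0.0], [-0.368, -0.93, -0.0], [0.0, -0.0, -1.0]]
ft_force: [0.3, -0.1, -0.6]
grip_width: 0.0256
gripper_force: 0.0
```

```bash
python3 - <<'E'
from h import *
plan([.5517,-.0185,.080],-111.6)
shot('side','s2')
cv2.imwrite('pics/c2.png',cv2.resize(cv2.imread('pics/s2.png')[140:250,290:410],None,fx=5,fy=5,interpolation=cv2.INTER_CUBIC))
E
```

```text
pos [ 0.5517 -0.0185  0.08  ] yaw -111.61 z [ 4.e-04 -1.e-04 -1.e+00] w 0.0256 F [ 0.3 -0.1 -0.6] T [-0.02  0.01  0.01] t 4.0
shift/50 [ 0.    -0.001 -0.   ] turn/8 -0.001
```

View pics/c2.png

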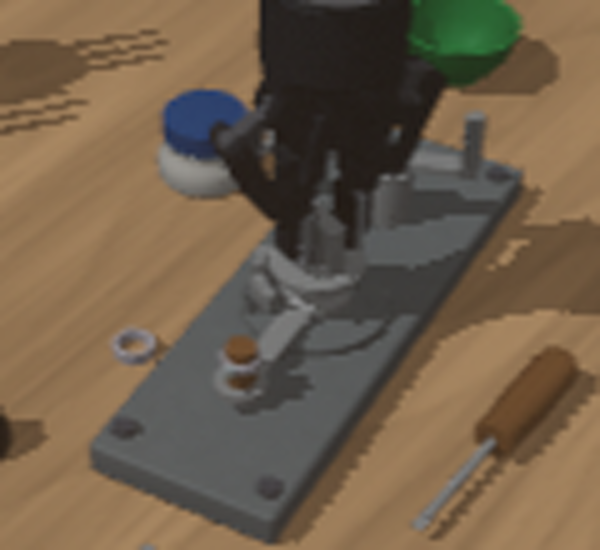

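The fingers straddle the wing at crop (325,220) and clear the flange below. Closing.

Emit:
move_arm:
  motion:
    - [[0,0,0],[0,0,0]]
    - [[0,0,0],[0,0,0]]
    - [[0,0,0],[0,0,0]]
    - [[0,0,0],[0,0,0]]
    - [[0,0,0],[0,0,0]]
  claw: 0.9
  force: 40

```text
time_s: 4.55
position: [0.5522, -0.017, 0.0804]
tool_rot: [[0.93, -0.368, 0.002], [-0.368, -0.93, 0.002], [0.001, -0.003, -1.0]]
ft_force: [3.0, 10.0, 2.1]
grip_width: 0.0131
gripper_force: 43.2
```

Emit:
move_arm:
  motion:
    - [[0,0,-0.02],[0,0,0]]
    - [[0,0,-0.02],[0,0,0]]
    - [[0,0,-0.02],[0,0,0]]
    - [[0,0,-0.02],[0,0,0]]
    - [[0,0,-0.02],[0,0,0]]
    - [[0,0,-0.02],[0,0,0]]
    - [[0,0,-0.02],[0,0,0]]
    - [[0,0,-0.02],[0,0,0]]
    - [[0,0,-0.02],[0,0,0]]
    - [[0,0,-0.02],[0,0,0]]
    - [[0,0,0],[0,0,0]]
    - [[0,0,0],[0,0,0]]

```text
time_s: 5.75
position: [0.552, -0.017, 0.0891]
tool_rot: [[0.93, -0.368, 0.001], [-0.368, -0.93, 0.003], [0.0, -0.003, -1.0]]
ft_force: [6.0, 7.6, -9.5]
grip_width: 0.0131
gripper_force: 41.5
```

```bash
cat >> h.py <<'E'
def peg(f):
    for n in('top','side'):
        d=shot(n,f+n[0]); P=cloud(d); r=np.hypot(P[...,0]-.5517,P[...,1]+.0185)
        m=(P[...,2]>.045)&(P[...,2]<.08)&(r>.065)&(r<.105)&(P[...,1]>-.03)
        q=P[m]; 
        if len(q)>5:
            a=np.degrees(np.arctan2(q[:,1]+.0185,q[:,0]-.5517)); b=q[:,2]
            print(n,'peg n',len(q),'ang',np.median(a).round(1),'z top',np.percentile(b,90).round(4),np.median(b).round(4))
        m=(P[...,2]>.046)&(P[...,2]<.0735)&(r<.027); q=P[m]
        if len(q)>5: print(n,'flange n',len(q),'z med',np.median(q[:,2]).round(4),'p75',np.percentile(q[:,2],75).round(4))
E
python3 - <<'E'
from h import *
o=env.observe(); print(o['gripper_force'])
plan([.5517,-.0185,.080],-111.6)
peg('p1')
E
```

```text
41.491942405700684
pos [ 0.552  -0.017   0.0891] yaw -111.6 z [ 0.001   0.0026 -1.    ] w 0.0131 F [ 6.   7.6 -9.5] T [ 1.12 -1.08  0.02] t 5.75
shift/50 [0.004 0.03  0.182] turn/8 0.0
top peg n 56 ang 98.1 z top 0.0614 0.0581
top flange n 10 z med 0.0667 p75 0.0673
side peg n 60 ang 99.5 z top 0.0595 0.055
side flange n 129 z med 0.0658 p75 0.0669
```

The knob is lifted about 8.7 mm. A 10 N side load puts its axis at about (0.5522, -0.0168). I'll re-centre, lift a little more, then turn to about 0.70 rad.

Emit:
move_arm:
  motion:
    - [[0,-0.015,-0.015],[0,0,0]]
    - [[0,-0.015,-0.015],[0,0,0]]
    - [[0,0,0],[0,0,-0.2]]
    - [[0,0,0],[0,0,-0.4]]
    - [[0,0,0],[0,0,-0.5]]
    - [[0,0,0],[0,0,-0.5]]
    - [[0,0,0],[0,0,-0.5]]
    - [[0,0,0],[0,0,-0.5]]
    - [[0,0,0],[0,0,-0.5]]
    - [[0,0,0],[0,0,-0.5]]
    - [[0,0,0],[0,0,-0.5]]
    - [[0,0,0],[0,0,-0.5]]
    - [[0,0,0],[0,0,-0.3]]
    - [[0,0,0],[0,0,-0.1]]
    - [[0,0,0],[0,0,0]]

```text
time_s: 7.35
position: [0.5522, -0.0174, 0.0911]
tool_rot: [[0.949, 0.316, 0.0], [0.316, -0.949, -0.0], [0.0, 0.0, -1.0]]
ft_force: [3.7, -2.4, -11.0]
grip_width: 0.0127
gripper_force: 41.7
```

```bash
python3 - <<'E'
from h import *
plan([.5522,-.017,.084],-71.6)
peg('p2')
E
```

```text
pos [ 0.5522 -0.0174  0.0911] yaw -71.61 z [ 2.e-04 -4.e-04 -1.e+00] w 0.0127 F [  3.7  -2.4 -11. ] T [-0.59 -0.82  0.01] t 7.35
shift/50 [ 0.002 -0.009  0.142] turn/8 -0.001
top peg n 33 ang 136.9 z top 0.0612 0.0578
top flange n 12 z med 0.0676 p75 0.0695
side peg n 59 ang 136.9 z top 0.0602 0.0558
side flange n 120 z med 0.0676 p75 0.0687
```

The turn read from the peg is 38.5–40°. I'll lower to about 8 mm pull and open the fingers to 2 mm wider than the wing, so the dog rides on the ring.

Emit:
move_arm:
  motion:
    - [[0,0,0.02],[0,0,0]]
    - [[0,0,0.02],[0,0,0]]
    - [[0,0,0.01],[0,0,0]]
    - [[0,0,0],[0,0,0]]

```text
time_s: 7.85
position: [0.5523, -0.0174, 0.0888]
tool_rot: [[0.949, 0.315, 0.0], [0.315, -0.949, -0.001], [0.0, 0.001, -1.0]]
ft_force: [4.1, -2.7, -9.5]
grip_width: 0.0133
gripper_force: 41.8
```

Emit:
move_arm:
  motion:
    - [[0,0,0],[0,0,0]]
    - [[0,0,0],[0,0,0]]
    - [[0,0,0],[0,0,0]]
    - [[0,0,0],[0,0,0]]
  claw: 0.81
  force: 20

```text
time_s: 8.25
position: [0.552, -0.0169, 0.0891]
tool_rot: [[0.949, 0.316, 0.0], [0.316, -0.949, 0.0], [0.0, -0.0, -1.0]]
ft_force: [-0.7, -0.1, 0.3]
grip_width: 0.0163
gripper_force: 0.0
```

```bash
python3 - <<'E'
from h import *
plan([.5522,-.017,.084],-71.6)
peg('p3')
E
```

```text
pos [ 0.552  -0.0169  0.0891] yaw -71.6 z [ 1.e-04  1.e-04 -1.e+00] w 0.0163 F [-0.7 -0.1  0.3] T [-0.02 -0.03 -0.01] t 8.25
shift/50 [0.003 0.003 0.103] turn/8 -0.001
top peg n 32 ang 136.8 z top 0.0622 0.0574
top flange n 10 z med 0.0644 p75 0.0651
side peg n 59 ang 137.4 z top 0.06 0.0552
side flange n 130 z med 0.0644 p75 0.0651
```

The pull is about 7 mm, so the dog is riding on the ring. I'll take up the roughly 0.1 rad of slack, then step.

Emit:
move_arm:
  motion:
    - [[0,0,0],[0,0,-0.2]]
    - [[0,0,0],[0,0,-0.2]]
    - [[0,0,0],[0,0,-0.2]]
    - [[0,0,0],[0,0,-0.2]]
    - [[0,0,0],[0,0,0]]

```text
time_s: 8.85
position: [0.552, -0.0174, 0.0888]
tool_rot: [[0.907, 0.42, -0.0], [0.42, -0.907, -0.0], [-0.0, 0.0, -1.0]]
ft_force: [-0.3, -2.6, 0.7]
grip_width: 0.0165
gripper_force: 2.9
```

```bash
cat > c.py <<'E'
import sys
from h import *
plan([.5522,-.017,.084],-71.6); peg(sys.argv[1])
E
python3 c.py q1
```

```text
pos [ 0.552  -0.0174  0.0888] yaw -65.15 z [-2.e-04 -5.e-04 -1.e+00] w 0.0165 F [-0.3 -2.6  0.7] T [-0.46  0.14 -0.09] t 8.85
shift/50 [ 0.006 -0.006  0.097] turn/8 0.807
top peg n 33 ang 136.9 z top 0.0614 0.0564
top flange n 10 z med 0.0641 p75 0.065
side peg n 59 ang 137.3 z top 0.0601 0.055
side flange n 131 z med 0.0639 p75 0.0651
```

Contact is just starting. Stepping on.

Emit:
move_arm:
  motion:
    - [[0,0,0],[0,0,-0.2]]
    - [[0,0,0],[0,0,0]]
    - [[0,0,0],[0,0,-0.2]]
    - [[0,0,0],[0,0,0]]
    - [[0,0,0],[0,0,0]]

```text
time_s: 9.45
position: [0.5521, -0.0174, 0.0888]
tool_rot: [[0.883, 0.47, -0.0], [0.47, -0.883, -0.001], [-0.0, 0.0, -1.0]]
ft_force: [-0.7, -4.9, 0.1]
grip_width: 0.0161
gripper_force: 3.7
```

```bash
python3 c.py q2
```

```text
pos [ 0.5521 -0.0174  0.0888] yaw -61.99 z [-2.e-04 -5.e-04 -1.e+00] w 0.0161 F [-0.7 -4.9  0.1] T [-0.83  0.19 -0.08] t 9.45
shift/50 [ 0.006 -0.005  0.096] turn/8 1.201
top peg n 22 ang 138.7 z top 0.0591 0.0554
top flange n 10 z med 0.0645 p75 0.065
side peg n 59 ang 140.1 z top 0.0601 0.0552
side flange n 136 z med 0.064 p75 0.065
```

Emit:
move_arm:
  motion:
    - [[0,0,0],[0,0,-0.2]]
    - [[0,0,0],[0,0,0]]
    - [[0,0,0],[0,0,-0.2]]
    - [[0,0,0],[0,0,0]]
    - [[0,0,0],[0,0,0]]

```text
time_s: 10.05
position: [0.5521, -0.0175, 0.0888]
tool_rot: [[0.855, 0.518, -0.0], [0.518, -0.855, -0.001], [-0.0, 0.001, -1.0]]
ft_force: [-1.8, -4.9, 0.2]
grip_width: 0.0163
gripper_force: 3.9
```

```bash
python3 c.py q3
```

```text
pos [ 0.5521 -0.0175  0.0888] yaw -58.8 z [-0.e+00 -6.e-04 -1.e+00] w 0.0163 F [-1.8 -4.9  0.2] T [-0.9   0.21 -0.11] t 10.05
shift/50 [ 0.006 -0.007  0.097] turn/8 1.6
top peg n 7 ang 139.5 z top 0.0553 0.0542
top flange n 9 z med 0.0644 p75 0.0649
side peg n 60 ang 143.6 z top 0.0599 0.0553
side flange n 139 z med 0.0638 p75 0.0648
```

Emit:
move_arm:
  motion:
    - [[0,0,0],[0,0,-0.2]]
    - [[0,0,0],[0,0,0]]
    - [[0,0,0],[0,0,-0.2]]
    - [[0,0,0],[0,0,0]]
    - [[0,0,0],[0,0,0]]

```text
time_s: 10.65
position: [0.5521, -0.0175, 0.0888]
tool_rot: [[0.825, 0.565, 0.0], [0.565, -0.825, -0.001], [-0.0, 0.001, -1.0]]
ft_force: [-0.7, -5.7, 0.1]
grip_width: 0.0164
gripper_force: 3.0
```

```bash
python3 c.py q4
```

```text
pos [ 0.5521 -0.0175  0.0888] yaw -55.6 z [ 0.e+00 -7.e-04 -1.e+00] w 0.0164 F [-0.7 -5.7  0.1] T [-0.96  0.19 -0.1 ] t 10.65
shift/50 [ 0.006 -0.007  0.096] turn/8 2.001
top flange n 8 z med 0.064 p75 0.0647
side peg n 60 ang 146.3 z top 0.0603 0.0561
side flange n 133 z med 0.0637 p75 0.065
```

Emit:
move_arm:
  motion:
    - [[0,0,0],[0,0,-0.2]]
    - [[0,0,0],[0,0,0]]
    - [[0,0,0],[0,0,-0.2]]
    - [[0,0,0],[0,0,0]]
    - [[0,0,0],[0,0,0]]

```text
time_s: 11.25
position: [0.5522, -0.0175, 0.0887]
tool_rot: [[0.792, 0.61, 0.0], [0.61, -0.792, -0.001], [-0.0, 0.001, -1.0]]
ft_force: [-1.1, -5.8, -0.8]
grip_width: 0.016
gripper_force: 3.0
```

```bash
python3 c.py q5
```

```text
pos [ 0.5522 -0.0175  0.0887] yaw -52.39 z [ 0.e+00 -8.e-04 -1.e+00] w 0.016 F [-1.1 -5.8 -0.8] T [-0.93  0.08 -0.04] t 11.25
shift/50 [ 0.007 -0.008  0.094] turn/8 2.401
top flange n 7 z med 0.0626 p75 0.0637
side peg n 59 ang 149.3 z top 0.0596 0.0558
side flange n 129 z med 0.0638 p75 0.0647
```

Emit:
move_arm:
  motion:
    - [[0,0,0],[0,0,-0.2]]
    - [[0,0,0],[0,0,0]]
    - [[0,0,0],[0,0,-0.2]]
    - [[0,0,0],[0,0,0]]
    - [[0,0,0],[0,0,0]]

```text
time_s: 11.85
position: [0.5523, -0.0168, 0.0888]
tool_rot: [[0.757, 0.653, 0.001], [0.653, -0.757, 0.001], [0.001, -0.0, -1.0]]
ft_force: [2.3, -1.4, -1.4]
grip_width: 0.0165
gripper_force: 0.9
```

```bash
python3 c.py q6
```

```text
pos [ 0.5523 -0.0168  0.0888] yaw -49.22 z [ 6.e-04  5.e-04 -1.e+00] w 0.0165 F [ 2.3 -1.4 -1.4] T [-0.18 -0.19  0.02] t 11.85
shift/50 [-0.005  0.001  0.096] turn/8 2.798
top flange n 6 z med 0.0565 p75 0.0575
side peg n 59 ang 156.9 z top 0.0602 0.0548
side flange n 151 z med 0.0574 p75 0.0591
```

The knob dropped: the flange is at 0.0575 (it was 0.0640) and the turn is about 1.0 rad. I'll ease the hand back to unload it, open, and rise.

Emit:
move_arm:
  motion:
    - [[0,0,0],[0,0,0.2]]
    - [[0,0,0],[0,0,0.2]]
    - [[0,0,0],[0,0,0]]
  claw: 0.7

```text
time_s: 12.25
position: [0.552, -0.0169, 0.0889]
tool_rot: [[0.793, 0.609, -0.0], [0.609, -0.793, 0.0], [0.0, -0.0, -1.0]]
ft_force: [0.0, 0.5, -0.4]
grip_width: 0.0259
gripper_force: 0.0
```

Emit:
move_arm:
  motion:
    - [[0,0,-0.1],[0,0,0]]
    - [[0,0,-0.3],[0,0,0]]
    - [[0,0,-0.4],[0,0,0]]
    - [[0,0,-0.4],[0,0,0]]
    - [[0,0,-0.2],[0,0,0]]
    - [[0,0,0],[0,0,0]]
    - [[0,0,0],[0,0,0]]

```text
time_s: 12.95
position: [0.5518, -0.017, 0.1582]
tool_rot: [[0.792, 0.61, -0.001], [0.61, -0.792, 0.0], [-0.001, -0.001, -1.0]]
ft_force: [-0.4, -0.4, -1.1]
grip_width: 0.0258
gripper_force: 0.0
```

```bash
cat >> h.py <<'E'
def flat(d,tag):
    P=cloud(d); r=np.hypot(P[...,0]-.5522,P[...,1]+.017)
    q=P[(P[...,2]>.046)&(P[...,2]<.0735)&(r<.027)]; w=P[(P[...,2]>.082)&(P[...,2]<.105)&(r<.022)]
    print(tag,'flange',len(q),np.median(q[:,2]).round(4),'wing',len(w),np.median(w[:,2]).round(4) if len(w) else '')
    s=P[(P[...,2]>.072)&(P[...,2]<.104)&(np.hypot(P[...,0]-.566,P[...,1]+.111)<.055)&(np.hypot(P[...,0]-.566,P[...,1]+.111)>.03)&(r>.06)]
    print('post',len(s),s.mean(0).round(4) if len(s) else '')
E
python3 - <<'E'
from h import *
flat(dict(np.load('pics/s0.npz')),'s0'); flat(dict(np.load('pics/t0.npz')),'t0')
flat(shot('side','s5'),'now'); peg('q7')
plan([.525,-.1286,.150],-67)
E
```

```text
s0 flange 178 0.0577 wing 52 0.0878
post 40 [ 0.5236 -0.1285  0.0893]
t0 flange 227 0.058 wing 76 0.0885
post 30 [ 0.5245 -0.1298  0.0927]
now flange 181 0.0576 wing 66 0.0869
post 41 [ 0.5236 -0.1285  0.089 ]
top flange n 14 z med 0.0576 p75 0.0584
side peg n 60 ang 156.8 z top 0.0601 0.0549
side flange n 171 z med 0.058 p75 0.0623
pos [ 0.5517 -0.017   0.1579] yaw -52.41 z [-1.8e-03  4.0e-04 -1.0e+00] w 0.0257 F [-0.6  0.2  0.3] T [-0.02 -0.01 -0.03] t 13.1
shift/50 [-1.785  1.442  0.157] turn/8 1.824
```

The knob is fully seated, with the flange and wing heights the same as at the start. Now moving above the keeper post.

Emit:
move_arm:
  motion:
    - [[0,0,0],[0,0,0.61]]
    - [[0,0,0],[0,0,0.61]]
    - [[0,0,0],[0,0,0.61]]
    - [[-0.23,0.306,0],[0,0,0]]
    - [[-0.23,0.306,0],[0,0,0]]
    - [[-0.23,0.306,0],[0,0,0]]
    - [[-0.23,0.306,0],[0,0,0]]
    - [[-0.23,0.306,0],[0,0,0]]
    - [[-0.23,0.306,0],[0,0,0]]
    - [[0,0,0],[0,0,0]]
    - [[0,0,0],[0,0,0]]
    - [[0,0,0],[0,0,0]]

```text
time_s: 14.3
position: [0.5244, -0.1278, 0.1586]
tool_rot: [[0.921, 0.391, -0.0], [0.391, -0.921, 0.0], [-0.0, -0.001, -1.0]]
ft_force: [-0.5, 0.1, 0.2]
grip_width: 0.0254
gripper_force: 0.0
```

```bash
python3 - <<'E'
from h import *
plan([.524,-.1285,.087],-67)
E
```

```text
pos [ 0.5244 -0.1278  0.1586] yaw -67.01 z [-5.e-04  5.e-04 -1.e+00] w 0.0254 F [-0.5  0.1  0.2] T [ 0.03  0.01 -0.  ] t 14.3
shift/50 [-0.013  0.012  1.431] turn/8 -0.001
```

Emit:
move_arm:
  motion:
    - [[-0.01,0.01,0.2],[0,0,0]]
    - [[0,0,0.25],[0,0,0]]
    - [[0,0,0.25],[0,0,0]]
    - [[0,0,0.25],[0,0,0]]
    - [[0,0,0.2],[0,0,0]]
    - [[0,0,0.15],[0,0,0]]
    - [[0,0,0.1],[0,0,0]]
    - [[0,0,0.03],[0,0,0]]
    - [[0,0,0],[0,0,0]]

```text
time_s: 15.2
position: [0.5242, -0.1292, 0.0874]
tool_rot: [[0.921, 0.39, 0.0], [0.39, -0.921, -0.0], [0.0, 0.0, -1.0]]
ft_force: [-0.6, -0.2, 0.8]
grip_width: 0.0256
gripper_force: 0.0
```

```bash
python3 - <<'E'
from h import *
plan([.524,-.1285,.087],-67)
shot('side','s6')
cv2.imwrite('pics/c6.png',cv2.resize(cv2.imread('pics/s6.png')[130:230,310:430],None,fx=5,fy=5,interpolation=cv2.INTER_CUBIC))
E
```

```text
pos [ 0.5242 -0.1292  0.0874] yaw -67.04 z [ 2.e-04 -1.e-04 -1.e+00] w 0.0256 F [-0.6 -0.2  0.8] T [0.02 0.03 0.02] t 15.2
shift/50 [ 0.002 -0.014  0.007] turn/8 -0.005
```

View pics/c6.png

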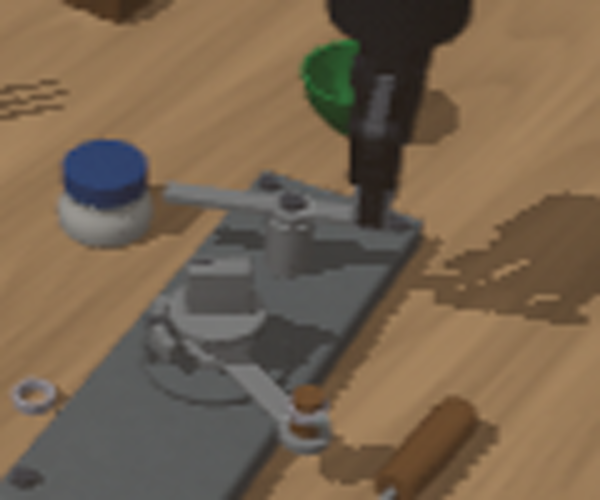

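The fingers stand at the post at crop (375,190), and the knob, work arm and tin are clear. I'll close loosely and swing most of the arc, about 72°.

Emit:
move_arm:
  motion:
    - [[0,0,0],[0,0,0]]
    - [[0,0,0],[0,0,0]]
    - [[0,0,0],[0,0,0]]
  claw: 0.825
  force: 20

```text
time_s: 15.55
position: [0.5243, -0.1293, 0.0876]
tool_rot: [[0.921, 0.39, 0.001], [0.39, -0.921, -0.0], [0.0, 0.001, -1.0]]
ft_force: [0.9, -1.1, 0.6]
grip_width: 0.0152
gripper_force: 0.3
```

Emit:
move_arm:
  motion:
    - [[0.002,0.063,0],[0,0,-0.5]]
    - [[0.002,0.063,0],[0,0,-0.5]]
    - [[0.002,0.063,0],[0,0,-0.5]]
    - [[0.002,0.063,0],[0,0,-0.5]]
    - [[0.002,0.063,0],[0,0,-0.5]]
    - [[0.002,0.063,0],[0,0,-0.5]]
    - [[0,0,0],[0,0,0]]

```text
time_s: 16.25
position: [0.5348, -0.1447, 0.0873]
tool_rot: [[0.682, 0.731, -0.0], [0.731, -0.682, 0.0], [-0.0, -0.0, -1.0]]
ft_force: [-0.5, 0.7, 0.4]
grip_width: 0.015
gripper_force: 0.0
```

```bash
cat > k.py <<'E'
import sys
from h import *
plan([.572,-.1557,.087],8.4)
o=env.observe(); v=o['position'][:2]-np.array([.566,-.1112]); print('r',np.hypot(*v),'to go',278.4-np.degrees(np.arctan2(v[1],v[0]))%360,'grip',o['gripper_force'])
flat(shot('side',sys.argv[1]),'now')
E
python3 k.py k1
```

```text
pos [ 0.5348 -0.1447  0.0873] yaw -43.02 z [-1.e-04  1.e-04 -1.e+00] w 0.015 F [-0.5  0.7  0.4] T [-0.01 -0.01  0.02] t 16.25
shift/50 [0.346 0.694 0.007] turn/8 -6.427
r 0.04575754704087507 to go 51.354928756607194 grip 0.0
now flange 184 0.0577 wing 67 0.0874
post 76 [ 0.5311 -0.1352  0.0883]
```

Emit:
move_arm:
  motion:
    - [[0.002,0.063,0],[0,0,-0.5]]
    - [[0.002,0.063,0],[0,0,-0.5]]
    - [[0.002,0.063,0],[0,0,-0.5]]
    - [[0.002,0.063,0],[0,0,-0.5]]
    - [[0.002,0.063,0],[0,0,-0.5]]
    - [[0.002,0.063,0],[0,0,-0.5]]
    - [[0.002,0.063,0],[0,0,-0.5]]
    - [[0.002,0.063,0],[0,0,-0.5]]
    - [[0.002,0.063,0],[0,0,-0.5]]
    - [[0.002,0.063,0],[0,0,-0.5]]
    - [[0,0,0],[0,0,0]]

```text
time_s: 17.4
position: [0.5632, -0.1568, 0.0872]
tool_rot: [[0.054, 0.999, -0.0], [0.999, -0.054, -0.0], [-0.0, -0.0, -1.0]]
ft_force: [-0.3, 0.3, -1.0]
grip_width: 0.0146
gripper_force: 0.0
```

```bash
cat >> k.py <<'E'
P=cloud(dict(np.load('pics/'+sys.argv[1]+'.npz'))); v=P[...,:2]-np.array([.566,-.1112]); r=np.hypot(*np.moveaxis(v,-1,0))
q=v[(P[...,2]>.0605)&(P[...,2]<.07)&(r>.025)&(r<.066)]; a=np.degrees(np.arctan2(q[:,1],q[:,0])); a=a[(a>0)&(a<140)]
print('tongue n',len(a),'open deg',(98.4-np.median(a)).round(1))
E
python3 k.py k2; python3 - <<'E'
import cv2
cv2.imwrite('pics/ck2.png',cv2.resize(cv2.imread('pics/k2.png')[130:230,310:430],None,fx=5,fy=5,interpolation=cv2.INTER_CUBIC))
E
```

```text
pos [ 0.5632 -0.1568  0.0872] yaw -3.1 z [-1.e-04 -1.e-04 -1.e+00] w 0.0146 F [-0.3  0.3 -1. ] T [-0.   -0.03  0.  ] t 17.4
shift/50 [0.032 0.174 0.005] turn/8 -1.438
r 0.04569375876532568 to go 11.903787955600706 grip 0.0
now flange 178 0.0579 wing 65 0.0873
post 124 [ 0.5598 -0.1513  0.0894]
tongue n 51 open deg 13.9
```

View pics/ck2.png

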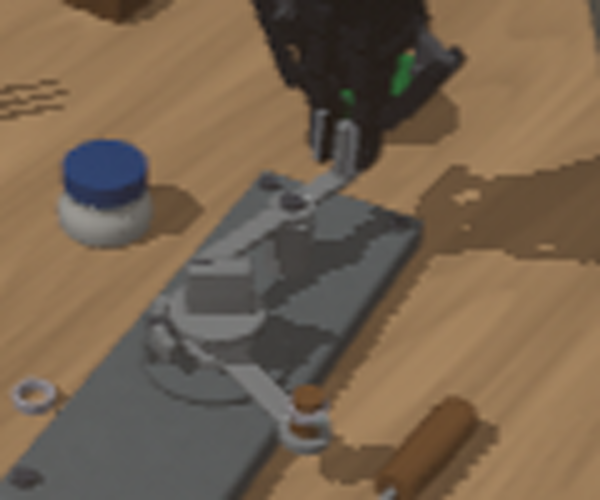

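The keeper is following: the post is between the fingers at (345,150), and the tongue is about 14° open. I'll go on, slowly near home.

Emit:
move_arm:
  motion:
    - [[0.002,0.063,0],[0,0,-0.5]]
    - [[0.002,0.063,0],[0,0,-0.5]]
    - [[0,0.03,0],[0,0,-0.25]]
    - [[0,0.02,0],[0,0,-0.12]]
    - [[0,0.02,0],[0,0,0]]
    - [[0,0,0],[0,0,0]]

```text
time_s: 18.05
position: [0.5729, -0.1563, 0.0873]
tool_rot: [[-0.136, 0.991, 0.0], [0.991, 0.136, 0.0], [0.0, 0.0, -1.0]]
ft_force: [-1.4, -0.6, 0.3]
grip_width: 0.0149
gripper_force: 0.6
```

```bash
python3 k.py k3
```

```text
pos [ 0.5729 -0.1563  0.0873] yaw 7.82 z [ 0.  0. -1.] w 0.0149 F [-1.4 -0.6  0.3] T [-0.18  0.19  0.02] t 18.05
shift/50 [ 0.014 -0.017  0.006] turn/8 -0.072
r 0.04562077894062055 to go -0.35060329934867696 grip 0.5725189112126827
now flange 179 0.0578 wing 64 0.0873
post 123 [ 0.5688 -0.151   0.0888]
tongue n 38 open deg 1.0
```

Within a degree or two of home. I'll push on in 0.5–1 mm steps until the stop answers.

Emit:
move_arm:
  motion:
    - [[0,0.015,0],[0,0,0]]
    - [[0,0.015,0],[0,0,0]]
    - [[0,0,0],[0,0,0]]

```text
time_s: 18.4
position: [0.5746, -0.1561, 0.0873]
tool_rot: [[-0.138, 0.991, 0.0], [0.991, 0.138, 0.0], [-0.0, 0.0, -1.0]]
ft_force: [-0.9, -0.6, 0.0]
grip_width: 0.0151
gripper_force: 0.5
```

```bash
python3 k.py k4
```

```text
pos [ 0.5746 -0.1561  0.0873] yaw 7.9 z [ 2.e-04  0.e+00 -1.e+00] w 0.0151 F [-0.9 -0.6  0. ] T [-0.17  0.11  0.02] t 18.4
shift/50 [ 0.014 -0.05   0.007] turn/8 -0.062
r 0.045680951771455626 to go -2.4103053788555826 grip 0.5451033264398575
now flange 181 0.0579 wing 67 0.0867
post 133 [ 0.5708 -0.1513  0.0894]
tongue n 41 open deg -1.5
```

Emit:
move_arm:
  motion:
    - [[0,0.015,0],[0,0,0]]
    - [[0,0.015,0],[0,0,0]]
    - [[0,0,0],[0,0,0]]

```text
time_s: 18.75
position: [0.5758, -0.1559, 0.0873]
tool_rot: [[-0.138, 0.99, -0.0], [0.99, 0.138, -0.0], [-0.0, -0.0, -1.0]]
ft_force: [-2.6, -1.8, 0.6]
grip_width: 0.0151
gripper_force: 1.4
```

```bash
python3 k.py k5
```

```text
pos [ 0.5758 -0.1559  0.0873] yaw 7.92 z [-5.e-04 -1.e-04 -1.e+00] w 0.0151 F [-2.6 -1.8  0.6] T [-0.33  0.42 -0.  ] t 18.75
shift/50 [ 0.015 -0.075  0.006] turn/8 -0.06
r 0.045804899809110816 to go -3.981400090026 grip 1.4259041100740433
now flange 184 0.0579 wing 66 0.0874
post 128 [ 0.572  -0.1515  0.089 ]
tongue n 39 open deg -1.8
```

Tongue motion has nearly stopped and the force is rising. One more small push to confirm the stop.

Emit:
move_arm:
  motion:
    - [[0,0.012,0],[0,0,0]]
    - [[0,0.012,0],[0,0,0]]
    - [[0,0,0],[0,0,0]]

```text
time_s: 19.1
position: [0.576, -0.1559, 0.0873]
tool_rot: [[-0.138, 0.99, -0.003], [0.99, 0.138, -0.0], [0.0, -0.003, -1.0]]
ft_force: [-8.1, -3.0, 3.6]
grip_width: 0.0152
gripper_force: 4.3
```

```bash
python3 k.py k6
```

```text
pos [ 0.576  -0.1559  0.0873] yaw 7.92 z [-0.0029 -0.     -1.    ] w 0.0152 F [-8.1 -3.   3.6] T [-0.47  1.22  0.02] t 19.1
shift/50 [ 0.015 -0.08   0.006] turn/8 -0.06
r 0.0458051148738341 to go -4.273086471528245 grip 4.270313233137131
now flange 176 0.0578 wing 66 0.0871
post 127 [ 0.5718 -0.1515  0.0887]
tongue n 41 open deg -3.1
```

Stop reached: 8 N with no further motion. I'll back off slightly, open and rise straight up.

Emit:
move_arm:
  motion:
    - [[0,-0.04,0],[0,0,0]]
    - [[0,0,0],[0,0,0]]

```text
time_s: 19.35
position: [0.5754, -0.1559, 0.0874]
tool_rot: [[-0.138, 0.99, 0.001], [0.99, 0.138, 0.0], [0.0, 0.001, -1.0]]
ft_force: [-0.3, -0.0, 0.5]
grip_width: 0.0148
gripper_force: 0.0
```

Emit:
move_arm:
  motion:
    - [[0,0,0],[0,0,0]]
    - [[0,0,0],[0,0,0]]
    - [[0,0,0],[0,0,0]]
    - [[0,0,-0.15],[0,0,0]]
    - [[0,0,-0.4],[0,0,0]]
    - [[0,0,-0.7],[0,0,0]]
    - [[0,0,-0.7],[0,0,0]]
    - [[0,0,-0.5],[0,0,0]]
    - [[0,0,0],[0,0,0]]
    - [[0,0,0],[0,0,0]]
  claw: 0.7

```text
time_s: 20.35
position: [0.575, -0.1559, 0.2101]
tool_rot: [[-0.138, 0.99, 0.001], [0.99, 0.138, -0.0], [-0.0, 0.001, -1.0]]
ft_force: [-0.1, 0.3, -0.4]
grip_width: 0.0255
gripper_force: 0.0
```

```bash
python3 k.py k7; python3 - <<'E'
import cv2
cv2.imwrite('pics/ck7.png',cv2.resize(cv2.imread('pics/k7.png')[120:270,270:430],None,fx=4,fy=4,interpolation=cv2.INTER_CUBIC))
E
```

```text
pos [ 0.575  -0.1559  0.2101] yaw 7.92 z [ 6.e-04 -2.e-04 -1.e+00] w 0.0255 F [-0.1  0.3 -0.4] T [-0.03 -0.01 -0.01] t 20.35
shift/50 [ 0.013 -0.061  2.463] turn/8 -0.06
r 0.04561991490589795 to go -3.017556847990136 grip 0.0
now flange 180 0.0578 wing 65 0.0872
post 39 [ 0.571  -0.1543  0.0876]
tongue n 42 open deg -2.7
```

View pics/ck7.png

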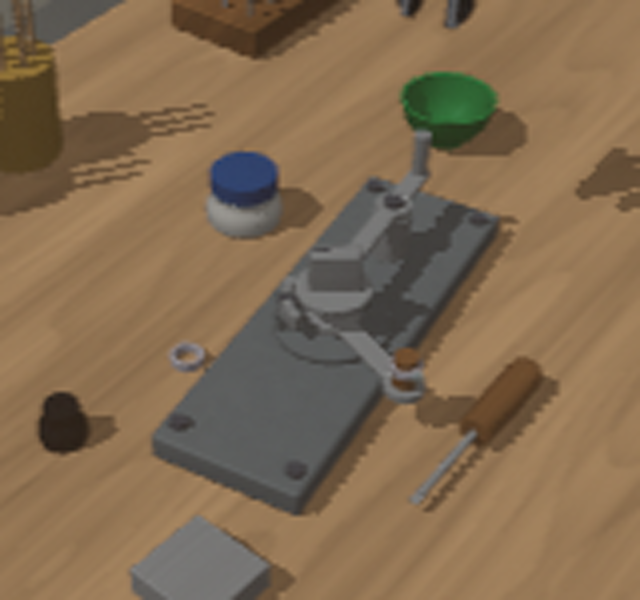

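The knob is seated at (335,275), the keeper lies along the head's axis over the flange with its post at (422,150), and the loose things in view are where they were. Handing in.

```bash
python3 -c "
from rig import env
print(env.close_job())"
```

```text
the job is handed in; nothing more can be done
None
```

I turned the knob counter-clockwise until it dropped fully into the next notch at about 1.0 rad, swung the keeper home against its stop, let go, and handed the job in at about 20 s; the judge's result wasn't shown.

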